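Open the safety jar and park its cap in the tray

TASK

Open the jar that is clamped in the wooden block: squeeze the two side tabs of its cap inward and, keeping them squeezed so that its catches are not forced, turn the cap anticlockwise (seen from above) until it comes free, then lift it off. Stand the cap upright on the cork mat and let go of it; then pick it up again by the rib on its top, with the tabs unsqueezed, and stand it upright on the floor of the empty square bay of the grey tray. Do not disturb the mug, the paint jar or the brush.

Things in the scene. Friction and masses are not known exactly. Their poses are not given: they have to be found in the camera images.
- jar: White jar, 76 mm diameter, shoulder 110 mm above the table, in a wooden block 120 x 120 x 50 mm fixed to the table. Origin: on the jar's axis at table height; z up. With the cap locked, the cap's x axis lies along the jar's x axis. Four catches, 8 mm high, on the shoulder beside the feet of the tabs stop the cap from turning until the tabs are squeezed.
- jar_mouth (a point): Centre of the jar's mouth, 154.5 mm above the table, at the top of its neck (26 mm diameter), hidden in the cap at first. Two lugs on the neck hold the cap down: it lifts off once it is turned 45 to 105 degrees anticlockwise (from above) from locked; clockwise it is stopped. The cap must rise 50 mm to clear the neck.
- cap_center (a point): Centre, half-way up, of the loose grey safety cap: 72 mm tall, 55 mm diameter, about 0.13 kg, closed over the jar's neck. x: from tab to tab; z: up. Its underside is 36 mm below this point, its flat top 10 mm above. Locked on the jar, this point is 147.5 mm above the table. The tabs at plus and minus x can be gripped from above at this height, closing along x; 40 N grip holds well.
- cap_rib: The rib on top of the cap, in one piece with it, lying along the cap's x axis: 46 mm long, 12 mm thick (along y), 26 mm tall. Origin: centre of the rib's underside, on the cap's flat top, 10 mm above cap_center; x along the rib. Taken from above, closing along y, with the fingertips just above the cap's flat top.
- tab_a (a joint): Inward travel of the tab at the cap's +x side: 0 free, 0.006 m fully pressed; the catch is cleared from about 0.004 m on both tabs. A spring resists with 4 N at first, 9 N fully pressed. The tab is upright with a flat outer face 25 mm wide, from 24 mm below to 7 mm above cap_center; the two outer faces are 64 mm apart when free and 52 mm when pressed.
- tab_b (a joint): The same for the tab at the cap's -x side.
- mat_top (a point): Centre of the upper face of the fixed cork mat, 130 x 130 x 3 mm, lying on the table (the point is 3 mm above the table).
- tray_bay (a point): Centre of the floor (4 mm above the table) of the empty square bay, 78 x 78 mm inside, of the fixed grey plastic tray. Its 5 mm walls rise 40 mm above the table: a cap fits in at any yaw, but there is no room for fingers beside its tabs, only at its rib. Axes lie along the walls; toward -x follows the tray's narrower compartment, full of pine cones.
- mug: White mug, 80 mm diameter, 85 mm tall, bystander. Origin: centre of its underside.
- paint_jar: Closed jar with a plain round lid and no tabs, 68 mm diameter, 90 mm tall, bystander. Origin: centre of its underside.
- brush: Paint brush with a wooden handle, 160 mm long, lying on the table, bystander. x along the handle.
There are look-alikes about, which are no part of the job. What is shaped like the part that bears cap_center but blue or red is not meant. There is more than one size of the jar; the one meant has the size given above.

How it is judged (in metres and radians):
On the way, in this order (a step that is already met when the one before it is completed fails the run):
1. both tabs are squeezed in while the cap is locked on the neck (value of joint each of tab_a, tab_b above 0.0035 m and angle between the x axis of cap_center and the x axis of jar, either way round below 0.25 rad and z of cap_center in the frame of jar below 0.153 m), for 0.1 s.
2. the cap, still down on the neck, is turned by more than 35 degrees (angle between the x axis of cap_center and the x axis of jar, either way round above 0.62 rad and z of cap_center in the frame of jar below 0.155 m and horizontal distance between cap_center and jar below 0.012 m), for 0.05 s.
3. the cap stands upright on the cork mat (centre within 40 mm of the mat's), let go and still (horizontal distance between cap_center and mat_top below 0.04 m and z of cap_center in the frame of mat_top below 0.041 m and angle between cap_center's own z axis and vertical below 0.1 rad and contact force between the fingers and cap below 0.3 N and linear speed of cap below 0.03 m/s), for 0.2 s.
4. the cap is lifted by its rib, tabs unsqueezed, at least 20 mm off the mat (height (world z) of cap_center above 0.059 m and contact force between the fingers and cap_rib above 1 N and value of joint each of tab_a, tab_b below 0.002 m), for 0.2 s.
At the end, for the whole second after the job is handed in: The cap stands upright (within 0.1 rad) on the floor of the tray's square bay (centre within 18 mm of the bay's, height within 5 mm), released and at rest; the mug, paint jar and brush are within 30 mm of where they were (horizontal distance between cap_center and tray_bay below 0.018 m and z of cap_center in the frame of tray_bay between 0.031 and 0.041 m and angle between cap_center's own z axis and vertical below 0.1 rad and linear speed of cap below 0.02 m/s and contact force between the fingers and cap below 0.3 N and distance of each of mug, paint_jar, brush from where it was at the start of the episode below 0.03 m); the robot touches nothing.
It fails at once if the cap is forced round past its catches with a tab not squeezed (angle between the x axis of cap_center and the x axis of jar, either way round between 0.2 and 0.4 rad and z of cap_center in the frame of jar below 0.153 m and horizontal distance between cap_center and jar below 0.012 m and value of joint any of tab_a, tab_b below 0.0015 m).
It fails at once if the mug is moved by more than 30 mm (distance of mug from where it was at the start of the episode above 0.03 m).
It fails at once if the paint jar is moved by more than 30 mm (distance of paint_jar from where it was at the start of the episode above 0.03 m).
It fails at once if the brush is moved by more than 30 mm (distance of brush from where it was at the start of the episode above 0.03 m).
It also fails if it takes over 72 s, if anything falls off the work surface, if the arm or the gripper's body presses on something with over 40 N, if the wrist force passes 120 N, or if a joint passes its speed limit or range.

ROBOT

A 6-joint arm with a two-finger parallel gripper is mounted at the origin on the work surface. World frame = base frame: x ahead of the robot, y to its left, z up, the work surface at z = 0. Lengths are in mm, angles in rad, forces in N, time in s.
With the tool pointing down it reaches from about 350 to 875 mm from the base axis. Payload 4.2 kg.
Tool frame: the origin (TCP) lies midway between the tips of the shut fingers; the grasp point (between the pads) lies 19 mm behind it; z points along the fingers, y is the line along which they close (so a half turn about z gives the same grasp; the last joint's range is limited). The gripper opens to 85 mm and grips with 20 to 120 N. Pads are 22 mm wide; open, the fingers measure 114 mm over their backs; the gripper's body (76 mm by 85 mm) begins 54 mm behind the grasp point. The pads swing forward as they close: fully open they stand 13 mm farther back than shut.
Start: joints at [-0.946, 0.385, 0.008, 0, -1.194, -0.259], TCP at [223.574, -583.621, 231.312] pointing down, gripper open.
Joint ranges: [-3.14, 3.14], [-1.21, 2.06], [-1.07, 1.41], [-3.16, 2.05], [-2.99, -0.16], [-3.1, 3.1]. Speed limits (rad/s): [2.79, 2.79, 3.14, 3.14, 3.14, 3.14].

INTERFACE

Orientations are given as a 3x3 rotation matrix whose columns are the frame's x, y, z axes.
In Python, from station import * gives the robot as it stands. Calls block until the motion is done:
- movep(position, orientation): joint-space move of the TCP to a pose.
- movel(position, ori=None, vel=150, max_force=None): straight line of the TCP; ori=None keeps the orientation; vel is the mean speed in mm/s. With max_force (N) it stops when the force on the tool has changed by that much, and returns True; else False.
- move_j(angles): joint-space move.
- gripper_open() and close_gripper(): open the fingers fully, or close them until they stop; the grip force is fixed at half the most.
- dwell(seconds).
- ik(position, orientation): joint angles nearest the present ones, or None.
- grab_frame(name): name is "side" or "top" or "wrist"; returns a dict with "frame" (480x640x3 uint8, blue, green, red), "z_map" (480x640 float32, mm along the optical axis (not along the pixel's ray), 0 where there is no reading), "mtx" (3x3 intrinsics, pixels), "extrinsics" (4x4, takes a point from camera to world coordinates); the wrist camera has in their place "tool_from_camera" (4x4, takes a point from camera to tool coordinates, whose origin is the TCP and whose axes are the flange's). Camera axes: x right, y down, z forward; pixel columns grow to the right and rows downward; lengths in mm; the calibration is good to about 2 mm. A picture is of the moment at which its call begins: read the wrist's pose just before it.
A pose or a line that the arm cannot do raises IKError and nothing moves.
- job_done(): hands the job in; it is judged then, once.
Readings, each from a call of its own:
- read_time_s(): time.
- read_qpos(): joint angles.
- read_joint_vel(): joint speeds.
- read_joint_torque(): joint torques, N m.
- read_eef_pos(): TCP position.
- read_eef_rot(): TCP orientation.
- read_wrist_force(): force on the tool from outside, world axes, zero at the start.
- read_ft_torque(): the same for the moment, N m.
- read_finger_gap(): finger opening in mm.
- read_grip_force(): force on a finger pad.
Only numpy, scipy, OpenCV 4.12 (cv2) and the standard library are available. Lean on these libraries where they do the work, as an engineer would, in place of code of your own. Each camera call takes 0.05 s, during which the arm holds its last target. There are 200 camera calls.

## Working session

There is one attempt and no reset: what is moved stays moved. The work goes in short steps, each a Python script; the robot and the scene stay as the last script left them, time stands still between calls to the robot, and variables do not carry over. Pictures are saved under pics/ and viewed, at most 10 in all, crops included, and the job is handed in when it is done.

```bash
mkdir -p pics; ls; python3 - <<'E'
from station import *
import cv2,pickle
for n in ("top","side"):
    f=grab_frame(n); pickle.dump(f,open(f"pics/{n}.pkl","wb")); cv2.imwrite(f"pics/{n}.png",f["frame"])
    print(f["extrinsics"].round(2),f["mtx"])
print(read_time_s())
E
```

```text
pics
[[ 2.00000e-02 -9.80000e-01  2.00000e-01  3.55920e+02]
 [-1.00000e+00 -2.00000e-02  0.00000e+00  1.21600e+01]
 [ 0.00000e+00 -2.00000e-01 -9.80000e-01  1.04681e+03]
 [ 0.00000e+00  0.00000e+00  0.00000e+00  1.00000e+00]] [[501.42438984   0.         312.68815274]
 [  0.         501.42438984 228.95028096]
 [  0.           0.           1.        ]]
[[ 8.9000e-01 -3.1000e-01  3.2000e-01  1.7016e+02]
 [-4.5000e-01 -6.4000e-01  6.2000e-01 -7.5011e+02]
 [ 2.0000e-02 -7.0000e-01 -7.1000e-01  9.5459e+02]
 [ 0.0000e+00  0.0000e+00  0.0000e+00  1.0000e+00]] [[497.09671231   0.         325.3896213 ]
 [  0.         497.09671231 236.72131046]
 [  0.           0.           1.        ]]
0.1
```

View pics/top.png

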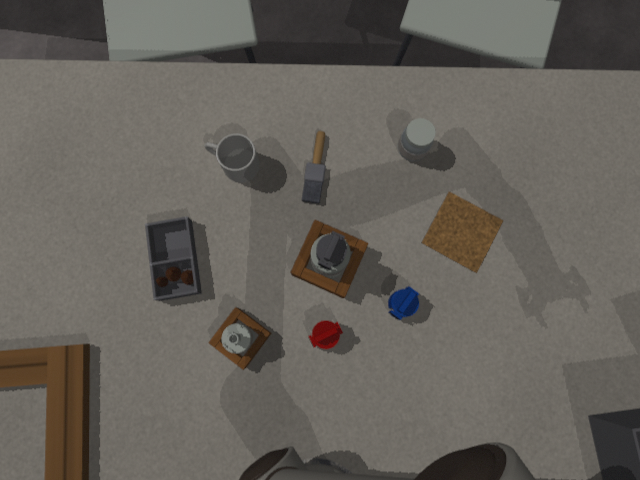

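View pics/side.png

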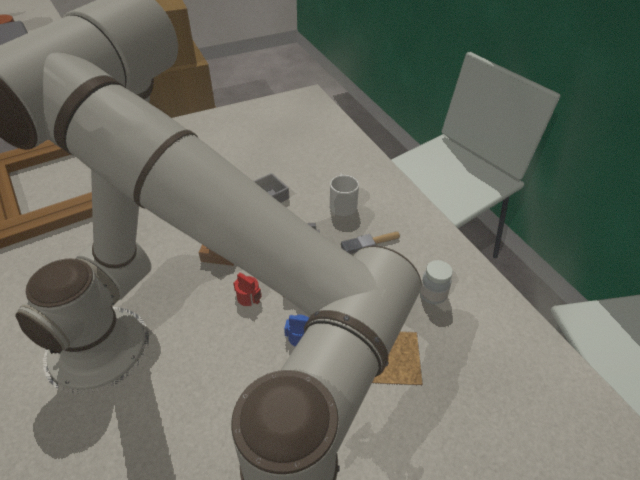

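The top view shows the block and jar with its grey cap at about (330,255) and the cork mat at (462,232). The empty tray bay is at (177,240), the brush at (315,165), the mug at (235,152) and the paint jar at (418,138). The red cap (325,335), the blue cap (404,303) and the small jar (237,338) are decoys. In the side view the arm hides the jar. Next I'll enlarge the jar and measure.

```bash
cat > h.py <<'E'
import numpy as np, cv2, pickle
def cloud(f,T):
    z=f["z_map"].astype(float); v,u=np.indices(z.shape); K=f["mtx"]
    P=np.stack([(u-K[0,2])*z/K[0,0],(v-K[1,2])*z/K[1,1],z,np.ones_like(z)],-1)@T.T
    P=P[...,:3]; P[z==0]=np.nan; return P
def onplane(f,T,u,v,h):
    K=f["mtx"]; d=T[:3,:3]@np.array([(u-K[0,2])/K[0,0],(v-K[1,2])/K[1,1],1]); o=T[:3,3]
    return o+d*(h-o[2])/d[2]
E
python3 - <<'E'
from h import *
f=pickle.load(open("pics/top.pkl","rb"));T=f["extrinsics"];P=cloud(f,T)
c=f["frame"][210:310,280:380]; c2=f["frame"][205:305,140:240]
cv2.imwrite("pics/crop.png",np.hstack([cv2.resize(x,(400,400),interpolation=cv2.INTER_CUBIC) for x in (c,c2)]))
sub=P[210:310,280:380]
for lo,hi in((40,60),(100,116),(150,163),(175,192)):
    m=(sub[...,2]>lo)&(sub[...,2]<hi); q=sub[m]; print(lo,len(q),np.median(q,0).round(1) if len(q) else '', cv2.minAreaRect(q[:,:2].astype(np.float32)) if len(q)>3 else '')
hsv=cv2.cvtColor(f["frame"],cv2.COLOR_BGR2HSV)
m=np.zeros((480,640),bool); m[185:280,415:510]=1; m&=(hsv[...,1]>90)
q=P[m&(P[...,2]<15)]; print("mat",len(q),np.nanmedian(q,0),cv2.minAreaRect(q[:,:2].astype(np.float32)))
s=P[205:310,135:215]; q=s[(s[...,2]>30)&(s[...,2]<50)]; print("tray",np.median(q[:,2]),cv2.minAreaRect(q[:,:2].astype(np.float32)))
b=P[236:246,172:184].reshape(-1,3);print(np.median(b,0))
for u,v in((235,152),(418,138),(315,165),(325,335),(404,303),(237,338)): print(u,v,P[v,u].round())
E
```

```text
40 1999 [490.3 -13.2  50.1] ((500.10589599609375, -18.197769165039062), (120.03021240234375, 120.3557357788086), 66.84550476074219)
100 382 [486.2 -15.3 109.9] ((498.0432434082031, -17.736549377441406), (74.37059783935547, 71.16302490234375), 66.9028549194336)
150 619 [498.4 -17.9 157.5] ((499.8655090332031, -18.415477752685547), (53.74116516113281, 64.06395721435547), 66.37920379638672)
175 181 [499.7 -17.6 183.4] ((500.0637512207031, -18.305721282958984), (12.075494766235352, 46.374263763427734), 66.89575958251953)
mat 3612 [ 565.95974592 -301.27135751    3.31998604] ((567.0738525390625, -301.71807861328125), (130.9395294189453, 130.3909149169922), 61.72458267211914)
tray 39.3543159827027 ((495.98443603515625, 303.0376281738281), (159.3555908203125, 90.14949798583984), 10.923837661743164)
[nan nan nan]
235 152 [733. 189.   7.]
418 138 [ 739. -194.   91.]
315 165 [702.  13.  21.]
325 335 [347. -12.  72.]
404 303 [ 410. -163.   72.]
237 338 [339. 149. 113.]
```

View pics/crop.png

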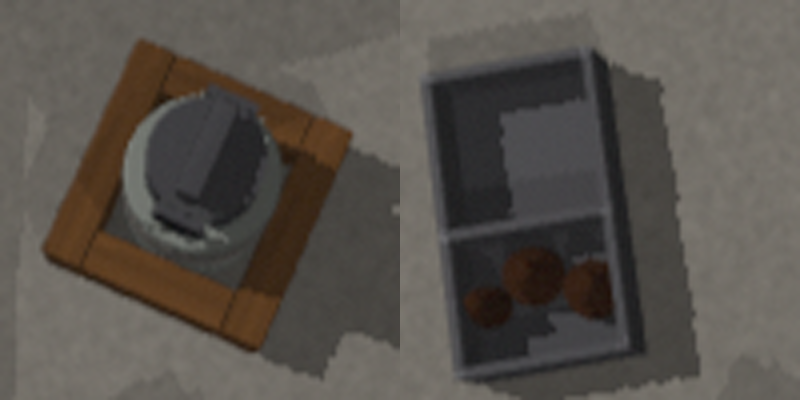

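The crop confirms a locked cap: the rib runs at -23.1°, the cap centre is at (500,-18.3), and heights 50, 110, 157.5 and 183.5 match the specification. The bay is the upper compartment of the tray. I'll move above the jar and check from the wrist camera.

```bash
cat >> h.py <<'E'
def R(deg):  # tool down, closing line (tool y) at yaw deg
    a=np.radians(deg); y=np.array([np.cos(a),np.sin(a),0]); z=np.array([0,0,-1.]); return np.column_stack([np.cross(y,z),y,z])
E
python3 - <<'E'
from station import *
from h import *
f=pickle.load(open("pics/top.pkl","rb"));print("bay",onplane(f,f["extrinsics"],169.75,240.8,40))
for y0 in(-23.1,156.9):
    for d in (0,80): 
        q=ik([500,-18.3,126],R(y0+d)); print(y0,d,None if q is None else np.round(q,2))
    for yy in (y0+75,y0+75+90,y0+75-90):
        for p in ([567,-301.7,52],[530.4,309.6,53]):
            q=ik(p,R(yy)); print(' ',yy,p,None if q is None else np.round(q,2))
E
```

```text
bay [528.16012539 306.50003175  40.        ]
-23.1 0 [ 0.29  0.28 -0.44  0.   -0.85  2.45]
-23.1 80 [ 0.29  0.28 -0.44  0.   -0.85 -2.44]
  51.9 [567, -301.7, 52] [-0.24  0.58 -0.16  0.   -0.83 -2.  ]
  51.9 [530.4, 309.6, 53] [ 0.79  0.54 -0.23  0.   -0.8  -3.03]
  141.9 [567, -301.7, 52] [-0.24  0.58 -0.16  0.   -0.83 -0.43]
  141.9 [530.4, 309.6, 53] [ 0.79  0.54 -0.23  0.   -0.8  -1.46]
  -38.1 [567, -301.7, 52] [-0.24  0.58 -0.16  0.   -0.83  2.71]
  -38.1 [530.4, 309.6, 53] [ 0.79  0.54 -0.23  0.   -0.8   1.69]
156.9 0 [ 0.29  0.28 -0.44  0.   -0.85 -0.69]
156.9 80 [ 0.29  0.28 -0.44  0.   -0.85  0.7 ]
  231.9 [567, -301.7, 52] [-0.24  0.58 -0.16  0.   -0.83  1.14]
  231.9 [530.4, 309.6, 53] [ 0.79  0.54 -0.23  0.   -0.8   0.11]
  321.9 [567, -301.7, 52] [-0.24  0.58 -0.16  0.   -0.83  2.71]
  321.9 [530.4, 309.6, 53] [ 0.79  0.54 -0.23  0.   -0.8   1.69]
  141.9 [567, -301.7, 52] [-0.24  0.58 -0.16  0.   -0.83 -0.43]
  141.9 [530.4, 309.6, 53] [ 0.79  0.54 -0.23  0.   -0.8  -1.46]
```

```bash
python3 - <<'E'
from station import *
from h import *
movep([540,-35.4,330],R(156.9)) if False else movep([500,-18.3,330],R(156.9))
T=np.eye(4);T[:3,:3]=read_eef_rot();T[:3,3]=read_eef_pos()
f=grab_frame("wrist");cv2.imwrite("pics/w1.png",f["frame"]);P=cloud(f,T@f["tool_from_camera"])
near=np.hypot(P[...,0]-500,P[...,1]+18)<70
for lo,hi in((45,55),(105,113),(150,163),(178,190)):
    q=P[near&(P[...,2]>lo)&(P[...,2]<hi)]; print(lo,len(q),np.median(q,0).round(1) if len(q) else '', cv2.minAreaRect(q[:,:2].astype(np.float32)) if len(q)>3 else '')
print(read_time_s(),read_eef_pos())
E
```

```text
45 5752 [488.2 -39.2  48.9] ((497.36474609375, -17.45465850830078), (118.70548248291016, 120.04544067382812), 66.79570770263672)
105 1142 [485.4 -43.2 108.8] ((495.9229736328125, -27.976274490356445), (53.027320861816406, 75.15130615234375), 81.83549499511719)
150 2907 [496.2 -23.5 156.4] ((497.36529541015625, -17.252300262451172), (54.41215896606445, 63.89118576049805), 66.39085388183594)
178 1066 [497.3 -17.7 182.3] ((497.2803955078125, -17.212909698486328), (12.136492729187012, 45.77767562866211), 66.97836303710938)
2.425 [500.00590397 -18.94915161 329.77840163]
```

View pics/w1.png

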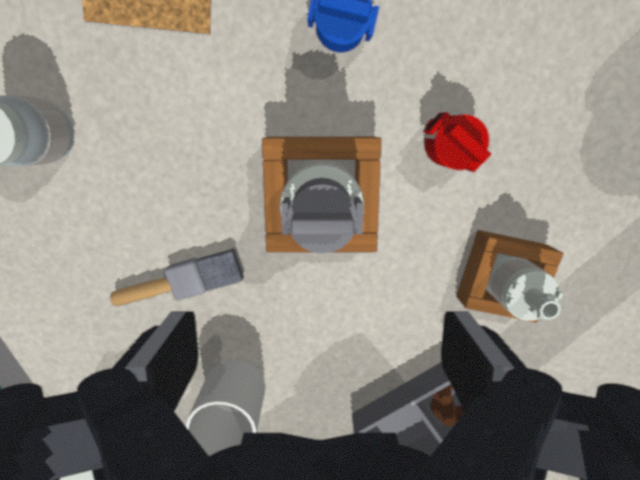

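The wrist view shows the cap at (322,207) with its tabs along the closing line. The wrist fit gives (497.3,-17.2) and the top camera gives (500,-18.3), so I'll use the mean. I'll descend, grip, and then check the gap and side force before turning.

```bash
python3 - <<'E'
from station import *
from h import *
movel([498.7,-17.8,200],R(156.9))
print(read_wrist_force())
print(movel([498.7,-17.8,126],vel=70,max_force=12),read_eef_pos())
f0=np.array(read_wrist_force())
close_gripper(); dwell(.3)
print(read_finger_gap(),read_grip_force(),f0,read_wrist_force(),read_ft_torque(),read_eef_pos(),read_time_s())
E
```

```text
[-0.32802433 -0.56612505  0.14945071]
False [499.10637186 -17.72721418 126.46591722]
51.9761301130836 61.07579246163368 [-0.4996353  -0.63150324  0.07556429] [-0.37597334 -0.38568218  6.9366556 ] [ 0.06805757  0.54827457 -0.02140501] [499.50515464 -17.82411907 127.67257739] 5.375
```

Gap is 52 mm and the side force is about zero, so both tabs are fully pressed. Now the turn, in small steps.

```bash
python3 - <<'E'
from station import *
from h import *
for d in range(8,81,8):
    movep([498.7,-17.8,126],R(156.9+d))
    F=np.array(read_wrist_force()); r=read_eef_rot()
    print(d,np.degrees(np.arctan2(r[1][1],r[0][1])).round(1),F.round(1),np.round(read_ft_torque(),2),round(read_finger_gap(),1),read_time_s())
    if np.linalg.norm(F)>60 or read_finger_gap()>54.5: print("stop");break
E
```

```text
8 165.0 [-2.   0.8  6.6] [0.04 0.27 0.05] 51.8 5.6333
16 173.0 [-1.3  0.1  6.5] [0.1  0.32 0.09] 52.0 5.8917
24 -179.0 [-1.5  1.   7. ] [0.13 0.46 0.03] 51.8 6.15
32 -171.0 [-1.6  1.2  7.6] [0.13 0.62 0.14] 52.2 6.4083
40 -163.0 [-2.   0.5  7.3] [0.2  0.65 0.12] 52.3 6.6667
48 -155.0 [-2.7  0.3  8.1] [0.15 0.73 0.12] 51.9 6.925
56 -147.0 [-3.2  0.1  8.3] [0.11 0.81 0.11] 52.2 7.1833
64 -139.0 [-3.  -0.3  8.5] [0.12 0.8  0.05] 51.8 7.4417
72 -131.0 [-3.4  1.5  8.5] [0.26 1.   0.09] 52.1 7.7
80 -123.0 [-4.1  1.7  8.1] [0.32 1.   0.11] 52.3 7.9583
```

```bash
python3 - <<'E'
from station import *
from h import *
h=movel([498.7,-17.8,145],vel=60,max_force=30); print(h,read_wrist_force(),read_eef_pos())
if not h:
    h=movel([498.7,-17.8,250],vel=100,max_force=30); print(h,read_wrist_force(),read_eef_pos(),read_finger_gap())
    f=grab_frame("top");P=cloud(f,f["extrinsics"]);cv2.imwrite("pics/t2.png",cv2.resize(f["frame"][150:330,240:440],None,fx=3,fy=3))
    f=grab_frame("wrist");cv2.imwrite("pics/w2.png",f["frame"])
E
```

```text
False [-0.88606295  0.98386827 -0.8850145 ] [498.72739732 -17.70010867 145.23003236]
False [-0.26664211 -0.09783558 -1.95229   ] [498.24991861 -17.85616152 249.21717684] 51.75557837599526
```

View pics/w2.png

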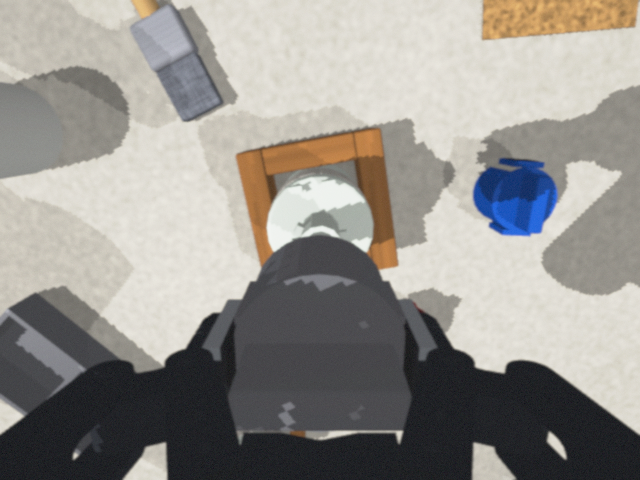

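The cap is off the neck and held upright between the fingers, rib at about (320,390); the bare jar mouth is visible below. Next, the mat.

```bash
python3 - <<'E'
from station import *
from h import *
o=R(236.9)
movep([567,-301.7,250],o); movel([567,-301.7,60]); 
h=movel([567,-301.7,16],vel=25,max_force=6); print(h,read_eef_pos(),read_wrist_force())
gripper_open(); dwell(.5); movel([567,-301.7,210]); 
o2=R(146.9); movep([567,-301.7,210],o2)
T=np.eye(4);T[:3,:3]=read_eef_rot();T[:3,3]=read_eef_pos()
f=grab_frame("wrist");cv2.imwrite("pics/w3.png",f["frame"]);P=cloud(f,T@f["tool_from_camera"])
near=np.hypot(P[...,0]-567,P[...,1]+301)<45
t=grab_frame("top");Q=cloud(t,t["extrinsics"]); nt=np.hypot(Q[...,0]-567,Q[...,1]+301)<45
for A,n in((P,near),(Q,nt)):
  for lo,hi in((43,54),(68,80)):
    q=A[n&(A[...,2]>lo)&(A[...,2]<hi)]; print(lo,len(q), cv2.minAreaRect(q[:,:2].astype(np.float32)) if len(q)>3 else '',np.median(q[:,2]) if len(q) else '')
print(read_time_s())
E
```

```text
True [ 566.96290499 -301.69712712   19.3003446 ] [-0.8202063   0.28111645  4.56243622]
43 3319 ((565.8977661132812, -300.3963623046875), (64.00608825683594, 54.468502044677734), 56.49832534790039) 47.93942526259042
68 1094 ((565.7031860351562, -300.6016845703125), (45.62651062011719, 11.374824523925781), 56.644901275634766) 73.84642364763042
43 0  
68 0  
17.6
```

View pics/w3.png

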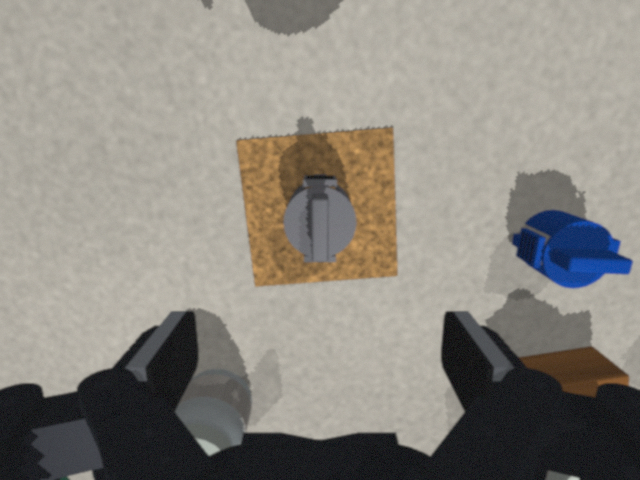

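The cap stands upright on the mat, let go, with its rib along the image vertical at (320,225) and yaw 56.6° as expected. Next I'll grip the rib, lift, and look at the tray from above.

```bash
python3 - <<'E'
from station import *
from h import *
o2=R(146.7); x,y=566.5,-301.2
movel([x,y,100],o2); h=movel([x,y,52],vel=50,max_force=8); print(h,read_eef_pos())
close_gripper(); dwell(.2); print(read_finger_gap(),read_grip_force())
movel([x,y,90],vel=60); dwell(.4); print(read_finger_gap(),read_wrist_force())
movel([x,y,280]); movep([529,308,300],o2)
T=np.eye(4);T[:3,:3]=read_eef_rot();T[:3,3]=read_eef_pos()
f=grab_frame("wrist");cv2.imwrite("pics/w4.png",f["frame"]);P=cloud(f,T@f["tool_from_camera"])
near=np.hypot(P[...,0]-496,P[...,1]-303)<110
q=P[near&(P[...,2]>33)&(P[...,2]<45)]; print(len(q),cv2.minAreaRect(q[:,:2].astype(np.float32)),np.median(q[:,2]))
pickle.dump((f,T@f["tool_from_camera"]),open("pics/w4.pkl","wb"))
print(read_finger_gap(),read_eef_pos(),read_time_s())
E
```

```text
False [ 566.82325947 -301.327879     52.41384314]
10.601179902522823 60.37270188331604
10.57889033782979 [ 0.69699146 -0.40191728 -1.98133558]
3545 ((492.71295166015625, 304.6343688964844), (158.22113037109375, 88.31642150878906), 11.281292915344238) 38.879898433734695
10.720571411285356 [529.46339249 307.13486054 299.99352981] 25.2917
```

View pics/w4.png

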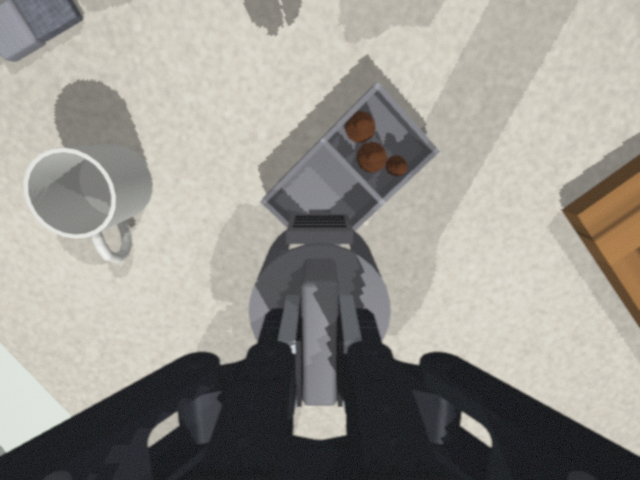

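The wrist view shows the cap hanging upright by its rib, with the empty bay at about (325,190) and the pine cones beyond it. Combining both cameras, the bay centre is about (528.8,309.5). Lowering with a force guard.

```bash
python3 - <<'E'
from station import *
from h import *
x,y=528.8,309.5
movel([x,y,110]); h=movel([x,y,62],vel=40,max_force=6); print(h,read_eef_pos(),read_wrist_force())
if not h:
    h=movel([x,y,49],vel=20,max_force=5); print(h,read_eef_pos(),read_wrist_force())
    if read_eef_pos()[2]<57:
        gripper_open(); dwell(.4); movel([x,y,250]); dwell(.3)
        T=np.eye(4);T[:3,:3]=read_eef_rot();T[:3,3]=read_eef_pos()
        f=grab_frame("wrist");cv2.imwrite("pics/w5.png",f["frame"]);P=cloud(f,T@f["tool_from_camera"])
        near=np.hypot(P[...,0]-x,P[...,1]-y)<45
        for lo,hi in((44,56),(68,82)):
            q=P[near&(P[...,2]>lo)&(P[...,2]<hi)]; print(lo,len(q),cv2.minAreaRect(q[:,:2].astype(np.float32)),np.median(q[:,2]))
print(read_time_s())
E
```

```text
False [529.02033696 309.66109157  62.38028845] [ 0.08237577  0.44361284 -1.18939625]
True [528.859155   309.49504041  53.09682194] [-0.77774105 -0.92773082  3.12548665]
44 2723 ((528.2615966796875, 310.36865234375), (64.53355407714844, 54.383934020996094), 56.55180358886719) 48.8564065510879
68 857 ((527.9515991210938, 309.84039306640625), (45.40663528442383, 11.237530708312988), 56.62407684326172) 74.91430936040456
31.475
```

View pics/w5.png

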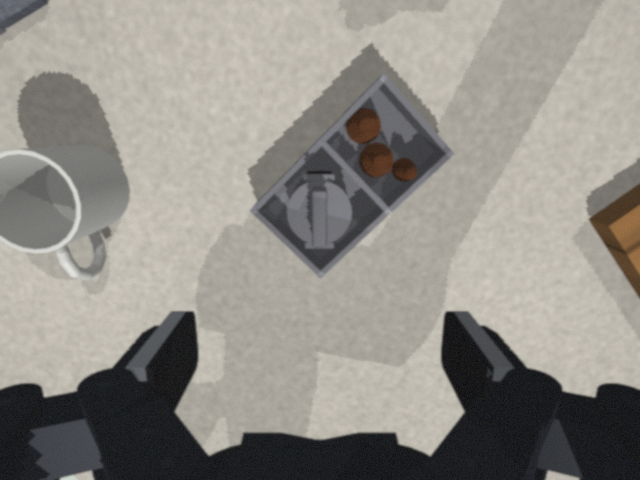

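The cap stands upright in the centre of the square bay at about (320,210), released, and its height fits the bay floor.

```bash
python3 -c "
from station import *
print(job_done())"
```

```text
the job is handed in; nothing more can be done
None
```

I opened the jar, stood the cap on the cork mat, re-gripped it by its rib and set it upright in the tray's empty square bay. I handed the job in after about 31.5 s of the 72 s; the call returned no verdict.

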